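# Mesh the juicer cone on its drive and run it

## Task

Take the large white squeezing cone with orange ribs from the draining tray and fit it on the citrus juicer: turn it until the cross-shaped socket under it meshes with the splines of the red drive spindle and slide it fully home. Then push it all the way down against the spindle's spring, as one does to run the juicer, and finish while still holding the cone pressed down; do not let go. Leave everything else where it stands.

Things in the scene. Friction and masses are not known exactly. Their poses are not given: they have to be found in the camera images.
- reamer: large squeezing cone, white with four orange ribs, upright in the draining tray; about 0.1 kg, 74 mm tall. Origin: centre of its underside, z up its axis. From the underside: round flange 60 mm across, 8 mm thick; straight round body 40 mm across from 8 to 46 mm height (grip here from above, in any direction); dome to 74 mm
- socket (a point): mouth of the cone's cross-shaped socket: same point and axes as the cone's origin. Socket 40 mm deep, slots 7 mm wide and 26 mm end to end along x and y; the orange ribs on the dome and the orange bars on the flange lie over the slots. A quarter turn makes no difference
- seat (a point): centre of the top face of the black shoulder disc (32 mm across) of the drive spindle, where the cone's underside rests when home; 138 mm above the table when not pressed; moves and turns with the spindle. Its x and y run along the four red fins: a cross 22 mm tip to tip, fins 5 mm thick, rising 20 mm above this point (top 3 mm: 20 by 3.2 mm). Unmeshed, the cone stops 20 mm above home
- pin_tip (a point): tip of the spindle's round-nosed steel pin, 7.6 mm in diameter, on the axis, 32 mm above the seat; it enters the socket first. The spindle resists turning with 0.12 N m, so a light touch does not turn it. Play when meshed: about 1 mm each way, 5 degrees
- plunger (a joint): how far the spindle is pressed down against its spring, m: 0 = up, 0.008 = bottom stop; it begins to move at about 4.5 N and is fully down at about 12 N; the juicer's switch is on from 0.0055
- juicer: the citrus juicer, fixed to the table: white round base 160 mm across and 120 mm high with a steel dish on top (152 mm across, rim at 132 mm height) and a steel spout on its own -x side, reaching 110 mm from the axis at 135 mm height. Origin: centre of its underside; the spindle stands on its z axis
- tray: the blue draining tray, fixed, 190 by 280 mm along its x and y, rim 12 mm high, floor 4 mm thick. Origin: centre of its underside. The two cones stand on its floor, about 130 mm apart along its y
- small_reamer: bystander: the small green squeezing cone with yellow ribs, 64 mm tall, flange 50 mm across, standing in the tray; origin at the centre of its underside
- glass_cup: bystander: glass cup, 66 mm across, 85 mm tall, standing below the juicer's spout; origin at the centre of its underside
- mug: bystander: blue mug, 80 mm across, 90 mm tall; origin at the centre of its underside
- sugar_bowl: bystander: small open terracotta bowl, 68 mm across, 45 mm tall; origin at the centre of its underside
- spoon: bystander: wooden spoon lying on the table at the robot's right; origin at its underside
Not all that is in view belongs to the job. Leave any pink or purple look-alike of the reamer alone. Leave any green look-alike of the juicer alone.

How it is judged:
By the outcome, as a careful person would: the job done as asked, in the order asked, and still so for the second after the job is handed in, while the arm keeps its last pose, push and grip.
It also fails if it takes over 45 s, if anything falls off the work surface, if the arm or the gripper's body presses on something with over 40 N, if the wrist force passes 120 N, or if a joint passes its speed limit or range.

## Robot

A 6-joint arm with a two-finger parallel gripper is mounted at the origin on the work surface. World frame = base frame: x ahead of the robot, y to its left, z up, the work surface at z = 0. Lengths are in m, angles in rad, forces in N, time in s.
With the tool pointing down it reaches from about 0.25 to 0.725 m from the base axis. Payload 4 kg.
Tool frame: the origin (TCP) lies between the finger pads; the fingertips stand 8 mm ahead of it and the grasp point (between the pads) lies 11 mm behind it; z points along the fingers, y is the direction in which the jaws open and shut (so a half turn about z gives the same grasp; the last joint's range is limited). The gripper opens to 85 mm and grips with 20 to 120 N. Pads are 22 mm wide; open, the fingers measure 114 mm over their backs; the gripper's body (76 mm by 85 mm) begins 54 mm behind the grasp point. The pads swing forward as they close: fully open they stand 13 mm farther back than shut.
Start: joints at [-1.203, 0.241, 0.005, 1.335, 0, 1.571], TCP at [0.18, -0.467, 0.239] pointing down, gripper open.
Joint ranges: [-2.72, 2.72], [-1.05, 1.87], [-1.09, 1.28], [-1.99, 2.15], [-1.42, 1.44], [-3.14, 3.14]. Speed limits (rad/s): [2.79, 2.79, 3.14, 3.14, 3.14, 3.14].

## Interface

Orientations are given as a unit quaternion [x, y, z, w].
In Python, from workcell import * gives the robot as it stands.
- The arm moves only by the tool send_rows, never from a script. Its argument "increments" is a list that holds one entry, the list of rows, each a list of 6 numbers: the shift along the tool's x, y, z in units of 50 mm (1.0 is 50 mm), then the turn, a rotation vector about the tool's x, y, z in units of 10 degrees (1.0 is 10 degrees). In form: [[[x, y, z, ax, ay, az], ...]]. A call has 1 to 8 rows; each row shifts and turns the commanded pose from where the row before left it, along the tool's axes as they then stand; what a row does not reach is not made up. A row lasts 1/8 s, in which the tool goes at most 62.5 mm and 10.7 degrees, less where a joint would pass 70% of its speed; a pose out of reach is approached as far as the arm can. A call with a number of a shift or a turn outside -1 to 1 is refused whole. A call with a gripper value outside its range is refused whole. "grip" is the closure, from 0 (fully open) to 1 (shut), set as the call begins (left out, the last holds). The fingers move at their own pace and stop on an object; the grip force is fixed at half the most. Time passes only in rows, so rows that do not move let the fingers close. It gives the time, the measured TCP pose, the force and the opening at its end, in the units of the state.
- get_obs(): the state, without advancing time (a new reading comes with each control period).
- camera(name): name is "scene" or "top"; returns a dict with "color" (400x640x3 uint8, red, green, blue), "z_map" (400x640 float32, m along the optical axis (not along the pixel's ray), 0 where there is no reading), "intrinsics" (3x3 intrinsics, pixels), "dist" ([k1, k2, p1, p2, k3] as OpenCV has them; the pictures are not rectified), "pose" (4x4, takes a point from camera to world coordinates). Camera axes: x right, y down, z forward; pixel columns grow to the right and rows downward; lengths in m; the calibration is good to about 2 mm. A picture is of the moment at which its call begins.
- job_done(): hands the job in, once; it reports no verdict.
The state is a dict: "clock": time; "joint_pos": joint angles; "joint_vel": joint speeds; "tau": joint torques, N m; "eef_pos": TCP position; "tool_rot": TCP orientation; "ft_force": force on the tool from outside, world axes, zero at the start; "ft_torque": the same for the moment, N m; "grip_width": finger opening in m.
Only numpy, scipy, OpenCV 4.12 (cv2) and the standard library are available. Lean on these libraries where they do the work, as an engineer would, in place of code of your own. Each camera call takes 0.05 s, during which the arm holds its last target.

## Working session

There is one attempt and no reset: what is moved stays moved. The work goes in short steps, Python scripts to look and compute and a tool call to move; the robot and the scene stay as the last step left them, time stands still between calls to the robot, and variables do not carry over. Pictures are saved under pics/ and viewed, and the job is handed in when it is done.

Besides the shell and the picture viewer there is one more tool, called after "Request:" by a JSON object that holds its "op" and its "data". send_rows: Moves the arm, as the interface text tells. Its arguments: {"type":"object","properties":{"increments":{"type":"array"},"grip":{"type":"number"}},"required":["increments"]}

```bash
mkdir -p pics; ls
cat > h.py <<'E'
from workcell import *
import numpy as np, cv2
def save(n,im): cv2.imwrite(f'pics/{n}.png',im[:,:,::-1])
def cloud(c):
    z=c['z_map'];h,w=z.shape
    u,v=np.meshgrid(np.arange(w),np.arange(h))
    p=cv2.undistortPoints(np.stack([u,v],-1).reshape(-1,1,2).astype(np.float64),c['intrinsics'],np.array(c['dist'])).reshape(h,w,2)
    P=np.dstack([p[...,0]*z,p[...,1]*z,z])
    T=np.array(c['pose']);W=P@T[:3,:3].T+T[:3,3]
    W[z==0]=np.nan
    return W
E
python3 - <<'E'
from h import *
import pickle
print(get_obs())
for n in('scene','top'):
    c=camera(n);save(n,c['color']);pickle.dump(dict(c),open(n+'.pkl','wb'));print(np.round(c['pose'],3),c['intrinsics'])
E
```

```text
pics
{'clock': 0.0, 'joint_pos': array([-1.20298742e+00,  2.41426716e-01,  3.71800928e-03,  1.33517774e+00,
        2.32918396e-05,  1.57079921e+00]), 'joint_vel': array([-0.00077586, -0.00147855,  0.00232831, -0.00086624, -0.00050531,
        0.00094462]), 'tau': array([-6.36701043e-04, -3.72318506e+01,  2.52407330e+01,  1.68482558e-02,
       -1.02596548e-04,  5.37773943e-06]), 'eef_pos': array([ 0.179573  , -0.46598714,  0.23840369]), 'tool_rot': array([ 9.83136912e-01,  1.82868040e-01, -1.79661841e-04, -1.02956791e-03]), 'ft_force': array([-0.43004085, -0.41355508,  0.1334009 ]), 'ft_torque': array([ 0.03235846, -0.03437825,  0.0344784 ]), 'grip_width': 0.08534558530375312}
[[-0.156  0.65  -0.743  1.435]
 [ 0.988  0.111 -0.109  0.103]
 [ 0.012 -0.751 -0.66   1.   ]
 [ 0.     0.     0.     1.   ]] [[499.03251874   0.         320.07629467]
 [  0.         499.03251874 200.18763472]
 [  0.           0.           1.        ]]
[[-0.023 -0.992  0.127  0.332]
 [-1.     0.025  0.012 -0.045]
 [-0.015 -0.127 -0.992  1.227]
 [ 0.     0.     0.     1.   ]] [[417.35766382   0.         320.51680788]
 [  0.         417.35766382 203.52964499]
 [  0.           0.           1.        ]]
```

```bash
sleep 1
```

```text
(no output)
```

View pics/scene.png

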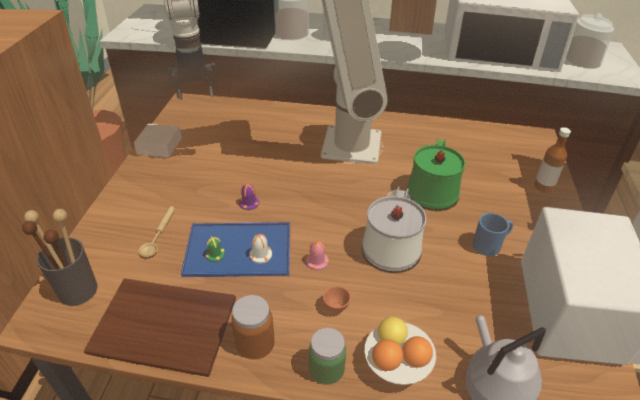

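View pics/top.png

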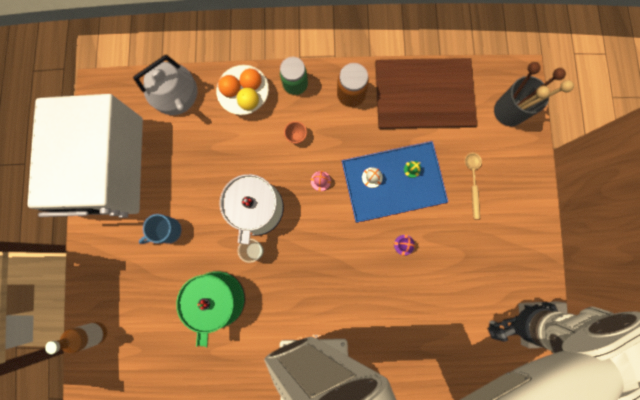

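The white cone is at top px (372,177) and scene px (260,248). The white juicer's spindle is at top (248,203) and scene (398,212). The decoys are green, pink and purple. Next I'll zoom in and measure.

Run:
```python
from h import *
import pickle
T=pickle.load(open('top.pkl','rb'));S=pickle.load(open('scene.pkl','rb'))
def crop(c,u,v,r,s): return cv2.resize(c['color'][v-r:v+r,u-r:u+r],(s,s),interpolation=cv2.INTER_CUBIC)
im=np.vstack([np.hstack([crop(T,372,177,20,300),crop(T,250,203,20,300)]),np.hstack([crop(S,260,248,20,300),crop(S,397,212,20,300)])])
save('crops',im)
for n,c in(('top',T),('scene',S)):
    W=cloud(c); 
    for nm,(u,v),r in (('reamer',{'top':(372,177),'scene':(260,246)}[n],16),('jui',{'top':(250,203),'scene':(397,232)}[n],42)):
        P=W[v-r:v+r,u-r:u+r].reshape(-1,3);P=P[~np.isnan(P[:,0])]
        if nm=='reamer':
            for a,b in((.02,.045),(.045,.06),(.06,.07),(.07,.09)):
                Q=P[(P[:,2]>a)&(P[:,2]<b)]
                print(n,nm,a,len(Q), Q.mean(0) if len(Q) else '', (Q.min(0)+Q.max(0))/2 if len(Q) else '')
        else:
            for a,b in((.118,.138),(.128,.136),(.142,.156),(.158,.172)):
                Q=P[(P[:,2]>a)&(P[:,2]<b)]
                if len(Q): print(n,nm,a,len(Q),Q.mean(0),(Q.min(0)+Q.max(0))/2,Q.max(0)-Q.min(0))
```

```text
top reamer 0.02 24 [ 0.54970188 -0.17680873  0.03152354] [ 0.55533451 -0.1812977   0.0321108 ]
top reamer 0.045 26 [ 0.55147113 -0.17694728  0.05451837] [ 0.55835682 -0.18326274  0.05267302]
top reamer 0.06 57 [ 0.55912336 -0.18127062  0.0660382 ] [ 0.56122472 -0.18399644  0.06510052]
top reamer 0.07 78 [ 0.56092158 -0.1835012   0.07607962] [ 0.55932298 -0.18356492  0.07742757]
top jui 0.118 2533 [0.47622457 0.1645947  0.12427919] [0.46461288 0.16220194 0.12799872] [0.18526153 0.1487897  0.01997294]
top jui 0.128 344 [0.46442052 0.16853628 0.13230314] [0.46439082 0.16260668 0.1320109 ] [0.18481742 0.14798022 0.00796562]
top jui 0.142 29 [0.48081992 0.16000932 0.14806124] [0.48058672 0.16303295 0.14892901] [0.02398126 0.02890347 0.01297873]
top jui 0.158 21 [0.48086252 0.16249881 0.16275006] [0.48134851 0.16272523 0.16471333] [0.01850605 0.01853514 0.01341641]
scene reamer 0.02 96 [ 0.57578204 -0.17937378  0.0327145 ] [ 0.56977245 -0.18341535  0.03248174]
scene reamer 0.045 66 [ 0.57591291 -0.18149335  0.05280905] [ 0.57049034 -0.18414423  0.05247644]
scene reamer 0.06 68 [ 0.57036037 -0.18149753  0.0651767 ] [ 0.56705438 -0.18298165  0.0649101 ]
scene reamer 0.07 62 [ 0.56667716 -0.18289554  0.07479471] [ 0.56609185 -0.18365767  0.07647652]
scene jui 0.118 1916 [0.47897149 0.16102413 0.12329774] [0.46573495 0.16087596 0.1279904 ] [0.18885349 0.14774877 0.01996434]
scene jui 0.128 316 [0.48002852 0.15886001 0.13127383] [0.46947254 0.16060338 0.13198863] [0.18007706 0.14720361 0.00792575]
scene jui 0.142 44 [0.48547466 0.16057419 0.14972979] [0.48257051 0.16044559 0.14903863] [0.02513119 0.02147224 0.0137146 ]
scene jui 0.158 16 [0.48191838 0.15990634 0.1638609 ] [0.4796486  0.16045126 0.16448203] [0.01370616 0.01723472 0.0126334 ]
```

View pics/crops.png

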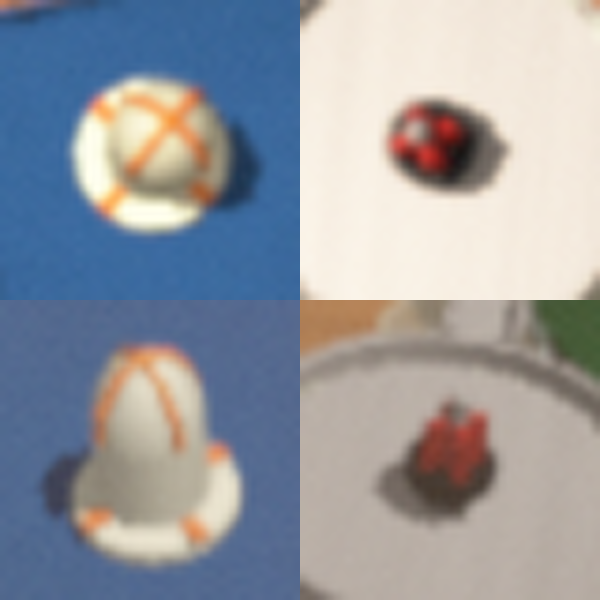

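```bash
cat > fit.py <<'E'
from h import *
import pickle
from scipy.optimize import minimize
def proj(c,P):
    T=np.linalg.inv(np.array(c['pose']));
    r,_=cv2.Rodrigues(T[:3,:3]);uv,_=cv2.projectPoints(P.astype(np.float64),r,T[:3,3],c['intrinsics'],np.array(c['dist']))
    return uv.reshape(-1,2),(P@T[:3,:3].T+T[:3,3])[:,2]
rng=np.random.default_rng(0)
def box(n,sx,sy,z0,z1,ctop,cx,cy):
    pts=[];cl=[]
    u=rng.uniform(-.5,.5,(n,2))
    pts.append(np.c_[u*[sx,sy],np.full(n,z1)]);cl.append(np.full(n,ctop))
    for s in(-1,1):
        z=rng.uniform(z0,z1,n)
        pts.append(np.c_[np.full(n,s*sx/2),u[:,1]*sy,z]);cl.append(np.full(n,cx))
        pts.append(np.c_[u[:,0]*sx,np.full(n,s*sy/2),z]);cl.append(np.full(n,cy))
    return np.vstack(pts),np.hstack(cl)
def disc(n,r,z,c,r0=0):
    a=rng.uniform(0,2*np.pi,n);q=np.sqrt(rng.uniform(r0**2,r**2,n));return np.c_[q*np.cos(a),q*np.sin(a),np.full(n,z)],np.full(n,c)
def cyl(n,r,z0,z1,c):
    a=rng.uniform(0,2*np.pi,n);return np.c_[r*np.cos(a),r*np.sin(a),rng.uniform(z0,z1,n)],np.full(n,c)
def spindle():
    L=[]
    for rot in(0,1):
        for b in(box(6000,.022,.005,0,.017,0,1,1),box(6000,.020,.0032,.017,.020,0,1,1)):
            P,c=b
            if rot:P=P[:,[1,0,2]]*[1,-1,1]
            L.append((P,c))
    L+=[disc(12000,.016,0,2),cyl(8000,.016,-.006,0,2),cyl(5000,.0038,.02,.032,3),disc(1500,.0035,.032,3)]
    return np.vstack([l[0] for l in L]),np.hstack([l[1] for l in L]),4
def reamer():
    L=[disc(40000,.03,.008,0,.0195),cyl(20000,.03,0,.008,1),cyl(40000,.02,.008,.046,2)]
    n=40000;t=np.arcsin(rng.uniform(0,1,n));a=rng.uniform(0,2*np.pi,n)
    L.append((np.c_[.02*np.cos(t)*np.cos(a),.02*np.cos(t)*np.sin(a),.046+.028*np.sin(t)],np.full(n,3)))
    P=np.vstack([l[0] for l in L]);c=np.hstack([l[1] for l in L])
    near=(np.minimum(abs(P[:,0]),abs(P[:,1]))<.0025)
    c[near&(c==0)]=4; c[near&(c==3)]=4
    return P,c,5
SS=6
def render(c,P,cl,K,win):
    u0,v0,w,h=win
    uv,d=proj(c,P)
    iu=np.floor((uv[:,0]-u0+.5)*SS).astype(int);iv=np.floor((uv[:,1]-v0+.5)*SS).astype(int)
    ok=(iu>=0)&(iv>=0)&(iu<w*SS)&(iv<h*SS)
    o=np.argsort(-d[ok]);lab=np.full((h*SS,w*SS),K)
    lab[iv[ok][o],iu[ok][o]]=cl[ok][o]
    # close holes
    lab=cv2.medianBlur(lab.astype(np.uint8),3)
    return np.stack([(lab==k).reshape(h,SS,w,SS).mean((1,3)) for k in range(K+1)],-1)
def cost(p,c,m,z,win,full=False):
    P,cl,K=m;x,y,a=p
    R=np.array([[np.cos(a),-np.sin(a),0],[np.sin(a),np.cos(a),0],[0,0,1]])
    A=render(c,P@R.T+[x,y,z],cl,K,win)
    A=np.dstack([cv2.GaussianBlur(A[...,k],(0,0),.5) for k in range(K+1)])
    I=c['color'][win[1]:win[1]+win[3],win[0]:win[0]+win[2]].astype(float)
    bg=A[...,K]
    w=np.where(bg>.97,.15,1.).ravel()
    A_=A.reshape(-1,K+1);B=I.reshape(-1,3)
    W=w.copy()
    for _ in range(3):
        X,*_r=np.linalg.lstsq(A_*W[:,None]+0,B*W[:,None],rcond=None)
        r=np.linalg.norm(B-A_@X,axis=1);W=w/np.sqrt(1+(r/30)**2)
    e=(w*900*(np.sqrt(1+(r/30)**2)-1)).sum()
    if full:return e,X,(A_@X).reshape(I.shape)
    return e
def run(name,c,m,z,xy0,win):
    best=[]
    for a in np.radians(np.arange(0,90,10)):
        f=lambda q:cost((q[0]/1e3,q[1]/1e3,q[2]/20),c,m,z,win)
        r=minimize(f,[xy0[0]*1e3,xy0[1]*1e3,a*20],method='Nelder-Mead',options=dict(initial_simplex=[[xy0[0]*1e3+d[0],xy0[1]*1e3+d[1],a*20+d[2]] for d in((-2,-2,-1),(3,-1,0),(-1,3,0),(0,0,3))],maxfev=90,xatol=.03,fatol=1))
        best.append((r.fun,r.x))
    best.sort(key=lambda t:t[0])
    for b in best[:4]:print(name,round(b[0]),'xy mm',b[1][:2].round(1),'yaw',round(np.degrees(b[1][2]/20)%90,1))
    q=best[0][1];e,X,im=cost((q[0]/1e3,q[1]/1e3,q[2]/20),c,m,z,win,True)
    I=c['color'][win[1]:win[1]+win[3],win[0]:win[0]+win[2]]
    save('fit_'+name,cv2.resize(np.hstack([I,im.clip(0,255).astype(np.uint8)]),None,fx=10,fy=10,interpolation=cv2.INTER_NEAREST))
    print(X.round(0).tolist())
E
cat > go.py <<'E'
from fit import *
C={n:pickle.load(open(n+'.pkl','rb')) for n in('top','scene')}
s=spindle();r=reamer()
for n,c in C.items():
    for nm,m,z,xy,rad in(('sp',s,.138,(.480,.161),14),('re',r,.004,(.562,-.183),20)):
        uv,_=proj(c,np.array([[xy[0],xy[1],z+.012]]));u,v=uv[0].round().astype(int)
        run(n+nm,c,m,z,xy,(u-rad,v-rad,2*rad,2*rad))
E
time python3 go.py
python3 - <<'E'
import cv2,numpy as np
L=[cv2.resize(cv2.imread(f'pics/fit_{n}.png'),(400,200)) for n in('topsp','topre','scenesp','scenere')]
cv2.imwrite('pics/fits.png',np.vstack([np.hstack(L[:2]),np.hstack(L[2:])]))
E
```

```text
topsp 152942 xy mm [480.9 160.9] yaw 23.0
topsp 159623 xy mm [480.3 159.9] yaw 10.6
topsp 163731 xy mm [480.8 161.1] yaw 0.6
topsp 164374 xy mm [480.8 160.9] yaw 34.3
[[196.0, 56.0, 49.0], [65.0, 14.0, 14.0], [81.0, 67.0, 62.0], [164.0, 134.0, 124.0], [242.0, 227.0, 212.0]]
topre 354036 xy mm [ 562.9 -182.8] yaw 49.1
topre 354170 xy mm [ 563. -183.] yaw 49.8
topre 355290 xy mm [ 562.9 -183.2] yaw 48.1
topre 355894 xy mm [ 562.6 -182.8] yaw 49.1
[[245.0, 243.0, 217.0], [204.0, 181.0, 150.0], [175.0, 161.0, 127.0], [214.0, 201.0, 165.0], [244.0, 160.0, 91.0], [64.0, 103.0, 152.0]]
scenesp 91716 xy mm [482.9 160. ] yaw 21.2
scenesp 91993 xy mm [483.  160.1] yaw 19.9
scenesp 92070 xy mm [483.  160.1] yaw 18.3
scenesp 92167 xy mm [482.9 160.1] yaw 27.1
[[188.0, 66.0, 56.0], [121.0, 61.0, 50.0], [74.0, 64.0, 55.0], [143.0, 121.0, 112.0], [181.0, 169.0, 161.0]]
scenere 247844 xy mm [ 559.2 -185.3] yaw 44.8
scenere 248518 xy mm [ 559.6 -185.2] yaw 45.0
scenere 248530 xy mm [ 559.3 -185.3] yaw 44.8
scenere 248967 xy mm [ 559.8 -185.1] yaw 45.3
[[227.0, 216.0, 195.0], [172.0, 163.0, 147.0], [169.0, 161.0, 143.0], [197.0, 189.0, 170.0], [215.0, 142.0, 95.0], [83.0, 100.0, 137.0]]
real	6m44.213s
user	24m13.988s
sys	2m3.984s
```

View pics/fits.png

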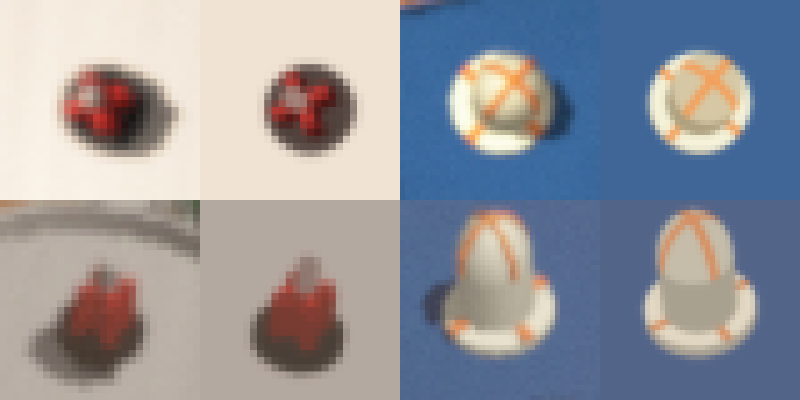

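Both fits agree well:
- **Cone:** about (0.5615, -0.184), yaw about 47–49°.
- **Spindle:** about (0.482, 0.1605), yaw about 22°.

I'll go above the cone first.

Request:
{"op": "send_rows", "data": {"increments": [[[0.76,-0.21,0.1,0,0,0],[0.76,-0.21,0.1,0,0,0],[0.76,-0.21,0.1,0,0,0],[0.76,-0.21,0.1,0,0,0],[0.76,-0.21,0.1,0,0,0],[0.76,-0.21,0.1,0,0,0],[0.76,-0.21,0.1,0,0,0],[0.76,-0.21,0.1,0,0,0]]], "grip": 0}}

```text
clock: 1.1
eef_pos: [0.4339, -0.2778, 0.1987]
tool_rot: [0.983, 0.183, -0.0, -0.0]
ft_force: [-0.0, -0.5, -0.0]
grip_width: 0.0854
```

Request:
{"op": "send_rows", "data": {"increments": [[[0.76,-0.21,0.1,0,0,0],[0.76,-0.21,0.1,0,0,0],[0.76,-0.21,0.1,0,0,0],[0.76,-0.21,0.1,0,0,0],[0,0,0,0,0,-1],[0,0,0,0,0,-1],[0,0,0,0,0,-1],[0,0,0,0,0,-1]]]}}

```text
clock: 2.1
eef_pos: [0.5596, -0.1848, 0.1785]
tool_rot: [0.86, 0.511, -0.001, -0.001]
ft_force: [0.2, 0.5, -0.5]
grip_width: 0.0853
```

Request:
{"op": "send_rows", "data": {"increments": [[[0,0,0,0,0,-1],[0,0,0,0,0,-1],[0,0,0,0,0,-1],[0,0,0,0,0,-1],[0,0,0,0,0,-1],[0,0,0,0,0,-1],[0,0,0,0,0,-1],[0,0,0,0,0,-1]]]}}

```text
clock: 3.1
eef_pos: [0.5596, -0.1849, 0.1786]
tool_rot: [0.33, 0.944, -0.0, -0.001]
ft_force: [0.4, -0.4, -0.4]
grip_width: 0.0853
```

Request:
{"op": "send_rows", "data": {"increments": [[[0,0,0,0,0,-1],[0,0,0,0,0,-1],[0,0,0,0,0,-1],[0,0,0,0,0,-1],[0,0,0,0,0,-1],[0,0,0,0,0,-1],[0,0,0,0,0,-0.5],[0,0,0,0,0,0]]]}}

```text
clock: 4.1
eef_pos: [0.5596, -0.1849, 0.1787]
tool_rot: [-0.225, 0.974, 0.0, -0.001]
ft_force: [-0.7, -0.1, 0.0]
grip_width: 0.085
```

```bash
cat >> h.py <<'E'
from scipy.spatial.transform import Rotation as Ro
def st():
    o=get_obs();R=Ro.from_quat(o['tool_rot']).as_matrix()
    print('t',round(o['clock'],2),'pos',o['eef_pos'].round(4),'yaw x',round(np.degrees(np.arctan2(R[1,0],R[0,0])),2),'tilt',np.degrees(R[:2,2]).round(2),'F',o['ft_force'].round(1),'M',o['ft_torque'].round(2),'w',round(o['grip_width'],4))
    return o,R
def to(p):
    o,R=st();print('tool units to',p,(R.T@(np.array(p)-o['eef_pos'])/.05).round(3))
E
python3 -c "
from h import *
to([.5615,-.184,.027]);print(get_obs()['joint_pos'].round(2))
c=camera('scene');save('s2',cv2.resize(c['color'][100:340,140:460],(800,600)))
c=camera('top');save('t2',cv2.resize(c['color'][100:280,230:470],(800,600)))"
```

```text
t 4.1 pos [ 0.5596 -0.1849  0.1787] yaw x -153.99 tilt [-0.07  0.02] F [-0.7 -0.1  0. ] M [ 0.01 -0.01  0.04] w 0.085
tool units to [0.5615, -0.184, 0.027] [-4.500e-02 -3.000e-03  3.034e+00]
[-0.32  0.45  0.14  1.27 -0.   -0.77]
```

View pics/s2.png

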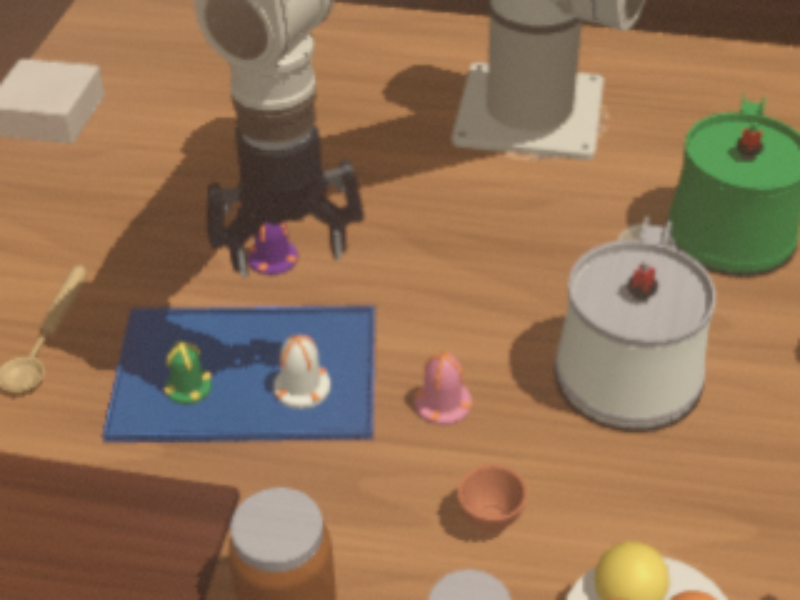

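The open gripper is above the cone, which stands at about (300,370) in this crop. I'll go down between the cones and check once the fingers straddle the dome.

Request:
{"op": "send_rows", "data": {"increments": [[[-0.04,0,0.6,0,0,0],[0,0,0.6,0,0,0],[0,0,0.6,0,0,0],[0,0,0.4,0,0,0],[0,0,0,0,0,0]]]}}

```text
clock: 4.82
eef_pos: [0.5601, -0.1836, 0.0673]
tool_rot: [-0.225, 0.974, 0.001, -0.002]
ft_force: [0.6, -0.2, -0.8]
grip_width: 0.0854
```

```bash
python3 -c "
from h import *
to([.5615,-.184,.027])
c=camera('scene');save('s3',cv2.resize(c['color'][185:275,200:320],(800,600)))"
```

```text
t 4.83 pos [ 0.5601 -0.1836  0.0673] yaw x -153.97 tilt [-0.25  0.08] F [ 0.6 -0.2 -0.8] M [ 0.05 -0.01 -0.04] w 0.0854
tool units to [0.5615, -0.184, 0.027] [-0.024 -0.022  0.806]
```

View pics/s3.png

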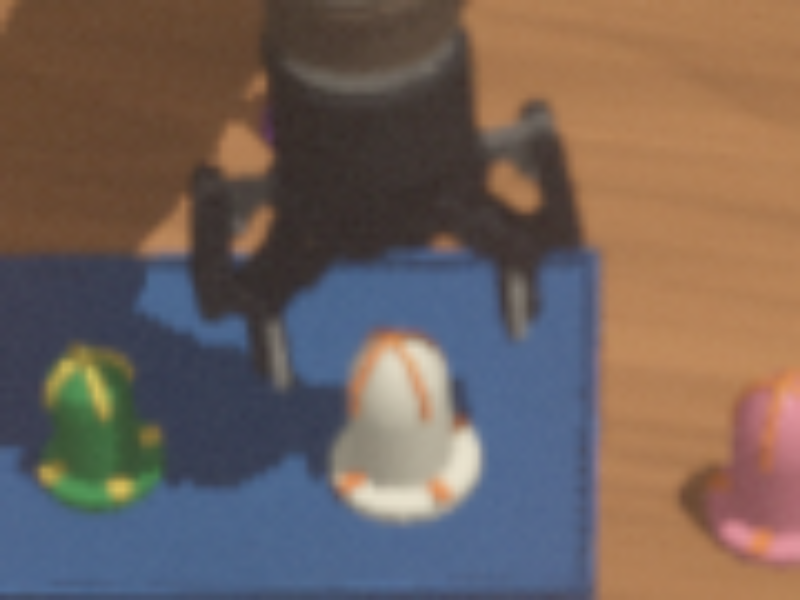

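The jaws straddle the cone cleanly, with the tips at (280,385) and (520,330). I'll go down and close.

Request:
{"op": "send_rows", "data": {"increments": [[[-0.01,-0.02,0.4,0,0,0],[-0.01,0,0.28,0,0,0],[0,0,0.12,0,0,0],[0,0,0,0,0,0]]]}}

```text
clock: 5.38
eef_pos: [0.563, -0.1845, 0.0292]
tool_rot: [-0.226, 0.974, 0.0, -0.0]
ft_force: [-0.7, 0.1, -0.0]
grip_width: 0.0854
```

```bash
python3 -c "
from h import *
to([.5615,-.184,.027])
c=camera('scene');save('s4',cv2.resize(c['color'][185:275,200:320],(800,600)))"
```

```text
t 5.38 pos [ 0.563  -0.1845  0.0292] yaw x -153.93 tilt [-0.03  0.01] F [-0.7  0.1 -0. ] M [-0.07 -0.04 -0.03] w 0.0854
tool units to [0.5615, -0.184, 0.027] [0.022 0.023 0.045]
```

View pics/s4.png

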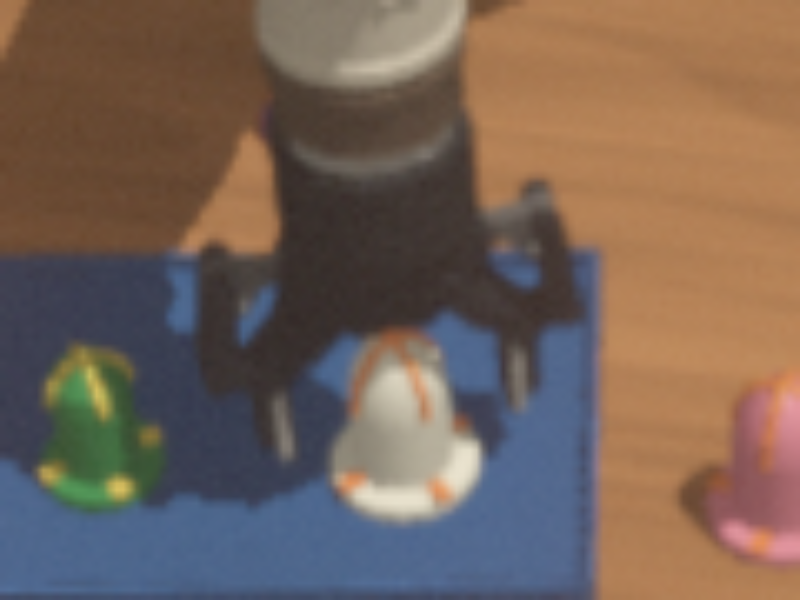

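Request:
{"op": "send_rows", "data": {"increments": [[[0.01,0.01,0,0,0,0],[0,0,0,0,0,0],[0,0,0,0,0,0],[0,0,0,0,0,0],[0,0,0,0,0,0],[0,0,0,0,0,0]]], "grip": 1}}

```text
clock: 6.18
eef_pos: [0.5631, -0.1846, 0.03]
tool_rot: [-0.226, 0.974, -0.0, 0.001]
ft_force: [-0.3, -0.3, 5.6]
grip_width: 0.0379
```

```bash
python3 -c "
from h import *
to([.5615,-.184,.027])
c=camera('scene');save('s5',cv2.resize(c['color'][185:275,200:320],(800,600)))"
```

```text
t 6.17 pos [ 0.5631 -0.1846  0.03  ] yaw x -153.93 tilt [ 0.08 -0.03] F [-0.3 -0.3  5.6] M [0.16 0.04 0.03] w 0.0379
tool units to [0.5615, -0.184, 0.027] [0.023 0.024 0.06 ]
```

View pics/s5.png

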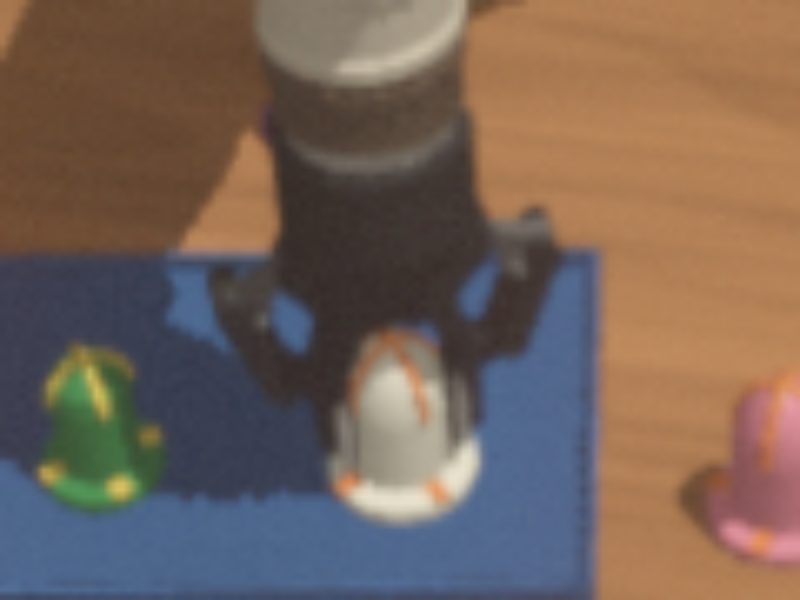

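Gripped at 37.9 mm. The TCP is 26 mm above the cone's underside. Next I'll lift and carry it over.

Request:
{"op": "send_rows", "data": {"increments": [[[0,0,-0.3,0,0,0],[0,0,-0.6,0,0,0],[0,0,-0.8,0,0,0],[0,0,-0.8,0,0,0],[0,0,-0.8,0,0,0],[0,0,-0.5,0,0,0],[0,0,-0.3,0,0,0],[-0.1,0.4,0,0,0,0]]]}}

```text
clock: 7.22
eef_pos: [0.5585, -0.1647, 0.2349]
tool_rot: [-0.225, 0.974, -0.0, 0.001]
ft_force: [-0.2, 0.9, -0.3]
grip_width: 0.0383
```

Request:
{"op": "send_rows", "data": {"increments": [[[-0.15,0.7,0,0,0,0],[-0.17,0.8,0,0,0,0],[-0.17,0.8,0,0,0,0],[-0.17,0.8,0,0,0,0],[-0.17,0.8,0,0,0,0],[-0.17,0.8,0,0,0,0],[-0.17,0.8,0,0,0,0],[-0.1,0.5,0,0,0,0]]]}}

```text
clock: 8.22
eef_pos: [0.4807, 0.1354, 0.2326]
tool_rot: [-0.227, 0.974, 0.0, -0.002]
ft_force: [-0.1, 0.9, -0.4]
grip_width: 0.0382
```

Request:
{"op": "send_rows", "data": {"increments": [[[-0.1,0.3,0,0,0,0.6],[0,0.1,0,0,0,0.7],[0,0,0,0,0,0.7],[0,0,0,0,0,0.5],[0,0,0,0,0,0],[0,0,0,0,0,0]]]}}

```text
clock: 8.98
eef_pos: [0.4786, 0.1538, 0.2335]
tool_rot: [-0.01, 1.0, -0.0, -0.001]
ft_force: [0.9, 0.7, -0.2]
grip_width: 0.0381
```

```bash
python3 -c "
from h import *
import pickle
to([.482,.1605,.235])
for n in('scene','top'):
    c=camera(n);pickle.dump(dict(c),open(n+'2.pkl','wb'))
    save(n+'6',cv2.resize(c['color'][140:260,340:500] if n=='scene' else c['color'][140:260,170:330],(800,600)))"
```

```text
t 8.97 pos [0.4786 0.1538 0.2335] yaw x -178.83 tilt [-0.11 -0.02] F [ 0.9  0.7 -0.2] M [-0.   -0.08  0.04] w 0.0381
tool units to [0.482, 0.1605, 0.235] [-0.071  0.133 -0.031]
```

View pics/scene6.png

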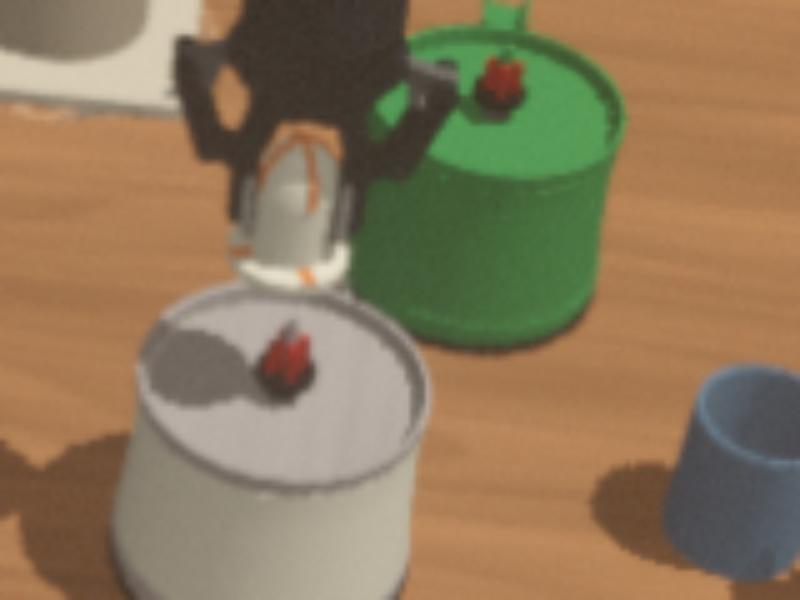

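View pics/top6.png

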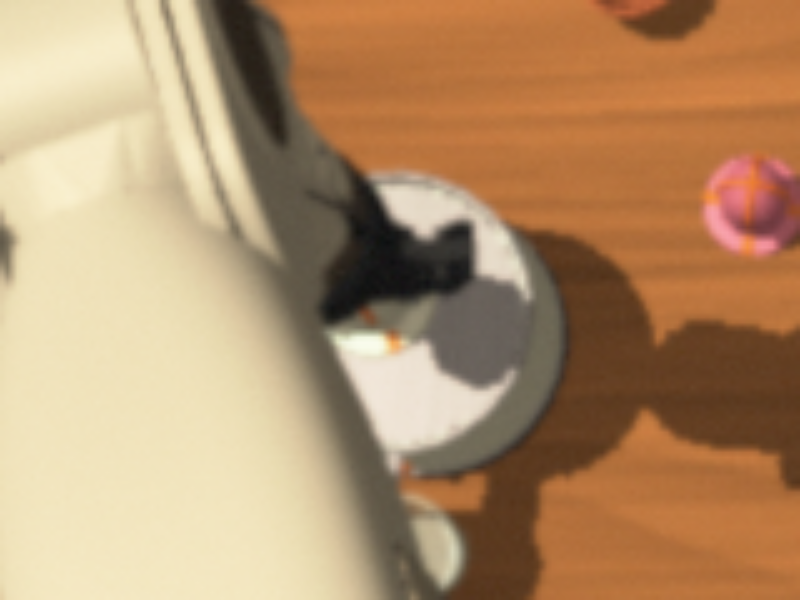

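```bash
cat > go2.py <<'E'
from fit import *
import sys
f,z,x,y=sys.argv[1],*map(float,sys.argv[2:5])
c=pickle.load(open(f,'rb'));m=reamer()
uv,_=proj(c,np.array([[x,y,z+.03]]));u,v=uv[0].round().astype(int)
win=(u-13,v-18,26,38)
best=[]
for a in (12,22,32):
    g=lambda q:cost((q[0]/1e3,q[1]/1e3,q[2]/20),c,m,z,win)
    a=np.radians(a)*20
    r=minimize(g,[x*1e3,y*1e3,a],method='Nelder-Mead',options=dict(initial_simplex=[[x*1e3+d[0],y*1e3+d[1],a+d[2]] for d in((-2,-2,-1),(3,-1,0),(-1,3,0),(0,0,3))],maxfev=90,xatol=.03,fatol=1))
    print(round(r.fun),r.x[:2].round(1),np.degrees(r.x[2]/20).round(1))
    best.append((r.fun,r.x))
q=min(best,key=lambda t:t[0])[1]
_,_,im=cost((q[0]/1e3,q[1]/1e3,q[2]/20),c,m,z,win,True)
I=c['color'][win[1]:win[1]+win[3],win[0]:win[0]+win[2]]
save('fit2_'+f[:-4],cv2.resize(np.hstack([I,im.clip(0,255).astype(np.uint8)]),None,fx=14,fy=14,interpolation=cv2.INTER_NEAREST))
E
python3 go2.py scene2.pkl .2075 .4775 .153
```

```text
390660 [478.4 153.2] 23.6
391699 [478.2 153.3] 23.1
389996 [478.4 153.2] 23.3
```

View pics/fit2_scene2.png

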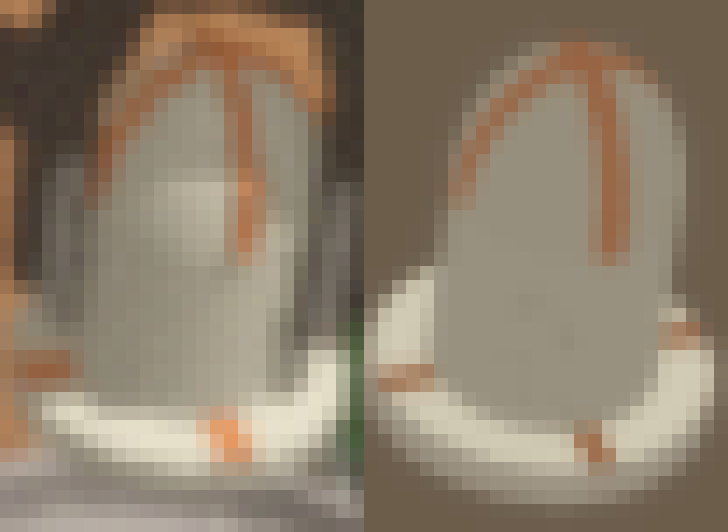

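```bash
cat > go3.py <<'E'
from fit import *
import fit
def spin2(th):
    P,c,K=spindle()
    k=~((c==2)&(P[:,2]<-th)); return P[k],c[k],K
for n in('scene','top'):
  c=pickle.load(open(n+'.pkl','rb'))
  for th in(.0001,.003):
    m=spin2(th)
    uv,_=proj(c,np.array([[.481,.161,.150]]));u,v=uv[0].round().astype(int);win=(u-10,v-9,20,18)
    best=None
    for a in(12,22,32):
        g=lambda q:cost((q[0]/1e3,q[1]/1e3,q[2]/20),c,m,.138,win);a=np.radians(a)*20
        r=minimize(g,[481,161,a],method='Nelder-Mead',options=dict(initial_simplex=[[481+d[0],161+d[1],a+d[2]] for d in((-2,-2,-1),(3,-1,0),(-1,3,0),(0,0,3))],maxfev=90,xatol=.03,fatol=1))
        print(n,th,round(r.fun),r.x[:2].round(1),np.degrees(r.x[2]/20).round(1))
        if best is None or r.fun<best.fun:best=r
    q=best.x;_,_,im=cost((q[0]/1e3,q[1]/1e3,q[2]/20),c,m,.138,win,True)
    I=c['color'][win[1]:win[1]+win[3],win[0]:win[0]+win[2]]
    save(f'f3_{n}_{int(th*1e3)}',cv2.resize(np.hstack([I,im.clip(0,255).astype(np.uint8)]),(400,180),interpolation=cv2.INTER_NEAREST))
L=[cv2.imread(f'pics/f3_{n}_{k}.png') for n in('scene','top') for k in(0,3)]
cv2.imwrite('pics/f3.png',np.vstack([np.hstack(L[:2]),np.hstack(L[2:])]))
E
python3 go3.py
```

```text
scene 0.0001 48859 [484.4 160. ] 26.2
scene 0.0001 48801 [484.8 159.9] 21.9
scene 0.0001 47636 [484.7 159.8] 24.9
scene 0.003 41973 [482.6 160.4] 22.0
scene 0.003 42128 [482.4 160.3] 23.3
scene 0.003 41523 [482.6 160.3] 25.4
top 0.0001 151271 [480.8 160.8] 12.5
top 0.0001 157569 [480.5 160.5] 20.4
top 0.0001 159840 [480.7 160.9] 32.8
top 0.003 150850 [480.4 160.6] 15.7
top 0.003 150093 [480.3 160.6] 18.0
top 0.003 158120 [480.6 160.3] 30.7
```

View pics/f3.png

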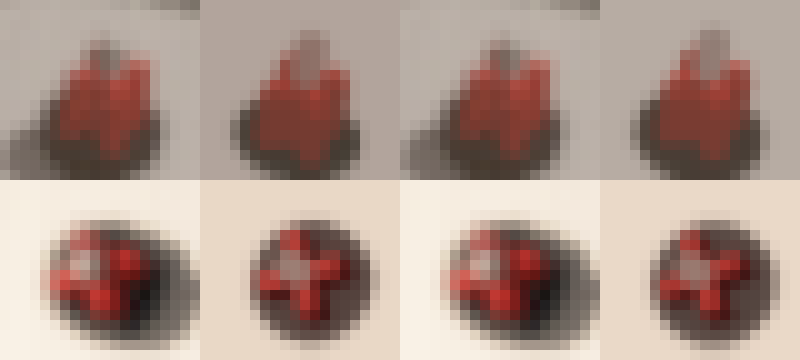

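Yaw already matches: cone about 23°, spindle about 22°. The x estimates differ by about 3 mm between cameras. I'll move to the midpoint, hover just above the pin and compare the two directly.

Request:
{"op": "send_rows", "data": {"increments": [[[-0.08,0.14,0.2,0,0,0],[0,0,0.3,0,0,0],[0,0,0.1,0,0,0],[0,0,0,0,0,0],[0,0,0,0,0,0]]]}}

```text
clock: 9.7
eef_pos: [0.4836, 0.1606, 0.2046]
tool_rot: [-0.009, 1.0, 0.0, 0.0]
ft_force: [-0.3, -0.0, 0.0]
grip_width: 0.0385
```

```bash
python3 -c "
from h import *
import pickle
to([.482,.1605,.235])
for n in('scene',):
    c=camera(n);pickle.dump(dict(c),open(n+'3.pkl','wb'))
    save(n+'7',cv2.resize(c['color'][170:242,352:448],(800,600),interpolation=cv2.INTER_CUBIC))"
```

```text
t 9.7 pos [0.4836 0.1606 0.2046] yaw x -178.93 tilt [0.03 0.01] F [-0.3 -0.   0. ] M [-0.01  0.02 -0.06] w 0.0385
tool units to [0.482, 0.1605, 0.235] [ 0.031 -0.001 -0.609]
```

View pics/scene7.png

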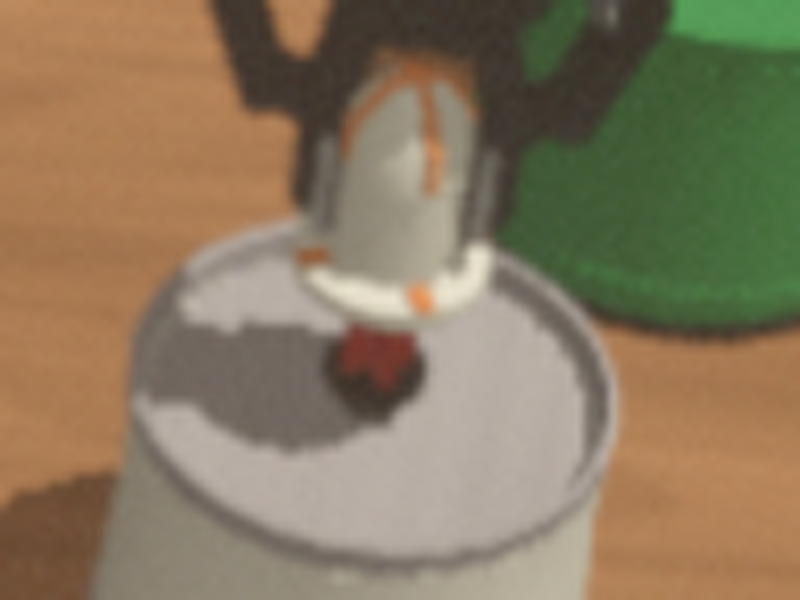

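```bash
python3 -c "
from fit import *
c=pickle.load(open('scene3.pkl','rb'))
def sh(P,n):
    uv,_=proj(c,np.atleast_2d(P)); uv=(uv-[352,170]+.5)*8.333-.5; print(n,uv.round(0).tolist())
a=np.linspace(0,2*np.pi,73)
def ring(x,y,z,r,n):
    uv,_=proj(c,np.c_[x+r*np.cos(a),y+r*np.sin(a),0*a+z]); uv=(uv-[352,170]+.5)*8.333-.5
    print(n,'u',uv[:,0].min().round(),uv[:,0].max().round(),'v',uv[:,1].min().round(),uv[:,1].max().round())
for x in (.480,.4836):
  ring(x,.1606,.1786,.03,'flange under');ring(x,.1606,.1866,.03,'flange top');sh([x,.1606,.2526],'apex')
for x in(.481,.484):
  ring(x,.1606,.138,.016,'disc');
im=c['color'][170:242,352:448].astype(int)
print(im[:,:,0][40:60:2,30:62:2])
"
```

```text
flange under u 291.0 491.0 v 198.0 330.0
flange top u 294.0 494.0 v 178.0 310.0
apex [[420.0, 70.0]]
flange under u 290.0 491.0 v 205.0 338.0
flange top u 293.0 494.0 v 185.0 318.0
apex [[420.0, 78.0]]
disc u 323.0 428.0 v 329.0 400.0
disc u 323.0 427.0 v 335.0 407.0
[[113 113 111 114 121 117 118 117 118 126 170 183 186 186 183 183]
 [113 112 111 112 103  78 115 113 116 116 120 180 185 186 185 182]
 [115 112 112 112  95  78  96  94 114  83  87 179 185 186 184 183]
 [113 113 112 113 111  72  62  70  90  71 121 183 184 185 184 182]
 [112 111 112 113 116 103  71  70  69 127 174 184 185 185 183 182]
 [112 113 113 113 112 114 102 102 115 183 184 184 187 185 181 182]
 [117 118 112 116 117 120 155 181 183 186 184 184 185 184 180 184]
 [181 180 151 167 171 181 183 185 185 184 183 185 184 183 181 182]
 [184 184 184 183 182 184 183 184 186 184 184 184 183 182 178 182]
 [183 183 185 182 182 184 183 184 184 184 185 185 184 180 181 182]]
```

```bash
cat > dep.py <<'E'
from fit import *
from scipy.optimize import least_squares
def sdf(P,kind):
    r=np.hypot(P[:,0],P[:,1]);z=P[:,2]
    def b(r,z,R,z0,z1):
        q=np.c_[r-R,np.maximum(z0-z,z-z1)];return np.linalg.norm(np.maximum(q,0),axis=1)+np.minimum(q.max(1),0)
    if kind=='re':
        dome=(np.sqrt((r/.02)**2+(np.maximum(z-.046,0)/.028)**2)-1)*.022; dome[z<.046]=1
        return np.minimum.reduce([b(r,z,.03,0,.008),b(r,z,.02,0,.046),dome])
    return np.minimum(b(r,z,.016,-.01,0),b(r,z,.0038,0,.032))
def fitre(f,x,y,z,freez):
    c=pickle.load(open(f,'rb'));W=cloud(c).reshape(-1,3)
    W=W[~np.isnan(W[:,0])]
    L=W-[x,y,z]
    k=(np.hypot(L[:,0],L[:,1])<.034)&(L[:,2]>.003)&(L[:,2]<.076)
    k&=~((abs(L[:,1])>.017)&(L[:,2]>.01)&(np.hypot(L[:,0],L[:,1])>.021)) 
    Q=W[k]
    g=lambda p:sdf(Q-[p[0],p[1],p[2] if freez else z],'re')
    r=least_squares(g,[x,y,z],loss='soft_l1',f_scale=.001)
    print(f,len(Q),r.x.round(4),'med|res| mm',(1e3*np.median(abs(r.fun))).round(2),'at start',(1e3*np.median(abs(g([x,y,z])))).round(2))
for fz in(0,1):
    fitre('scene.pkl',.5615,-.184,.004,fz);fitre('top.pkl',.5615,-.184,.004,fz)
    fitre('scene2.pkl',.478,.1538,.2075,fz)
    fitre('scene3.pkl',.483,.1606,.1786,fz)
for n in('scene','top'):
    c=pickle.load(open(n+'.pkl','rb'));W=cloud(c).reshape(-1,3);W=W[~np.isnan(W[:,0])]
    L=W-[.481,.161,.138]
    for a,b in((.004,.019),(.0195,.0215),(.022,.04)):
        q=W[(np.hypot(L[:,0],L[:,1])<.014)&(L[:,2]>a)&(L[:,2]<b)];print(n,a,len(q),q.mean(0).round(4),q.min(0).round(4),q.max(0).round(4))
    q=W[(np.hypot(L[:,0],L[:,1])<.03)&(abs(L[:,2])<.003)];print('disc',len(q),q.mean(0).round(4),q.min(0).round(4),q.max(0).round(4))
    # dish rim
    q=W[(abs(np.hypot(L[:,0],L[:,1])-.076)<.008)&(abs(W[:,2]-.132)<.0015)]
    A=np.c_[2*q[:,:2],np.ones(len(q))]
    g=lambda p:np.hypot(q[:,0]-p[0],q[:,1]-p[1])-p[2]
    r=least_squares(g,[.481,.161,.076],loss='soft_l1',f_scale=.001);print(n,'rim',len(q),r.x.round(4))
E
python3 dep.py
```

```text
scene.pkl 433 [ 0.5613 -0.1851  0.004 ] med|res| mm 1.13 at start 1.27
top.pkl 297 [ 0.5623 -0.184   0.004 ] med|res| mm 0.89 at start 1.13
scene2.pkl 517 [0.4772 0.1529 0.2075] med|res| mm 0.99 at start 1.16
scene3.pkl 499 [0.4824 0.1596 0.1786] med|res| mm 1.08 at start 1.18
scene.pkl 433 [ 0.5613 -0.1851  0.0043] med|res| mm 1.04 at start 1.27
top.pkl 297 [ 0.5624 -0.1842  0.005 ] med|res| mm 0.87 at start 1.13
scene2.pkl 517 [0.4772 0.1529 0.2075] med|res| mm 0.99 at start 1.16
scene3.pkl 499 [0.4825 0.1596 0.178 ] med|res| mm 1.04 at start 1.18
scene 0.004 50 [0.4848 0.1607 0.1509] [0.47   0.1497 0.1422] [0.4946 0.1712 0.1568]
scene 0.0195 4 [0.4808 0.1574 0.158 ] [0.4728 0.1518 0.1576] [0.4848 0.1619 0.1584]
scene 0.022 14 [0.4824 0.1607 0.1647] [0.4765 0.1562 0.1602] [0.4865 0.1691 0.1708]
disc 53 [0.4864 0.1598 0.1377] [0.4706 0.1439 0.135 ] [0.4972 0.1747 0.1409]
scene rim 136 [0.4826 0.1608 0.0736]
top 0.004 29 [0.4808 0.1597 0.1485] [0.4686 0.1486 0.1424] [0.4926 0.1712 0.1561]
top 0.0195 8 [0.4819 0.1628 0.1584] [0.4721 0.1535 0.1575] [0.4906 0.172  0.1593]
top 0.022 13 [0.4805 0.1621 0.1663] [0.4741 0.1557 0.1605] [0.4876 0.1715 0.1731]
disc 50 [0.4792 0.1614 0.1388] [0.4663 0.1467 0.1353] [0.4961 0.1791 0.141 ]
top rim 136 [0.4807 0.1624 0.0738]
```

Depth puts the axis near (0.4825, 0.1613). I'll shift slightly and go down gently onto the pin.

Request:
{"op": "send_rows", "data": {"increments": [[[0.02,0.014,0.08,0,0,0],[0,0,0.06,0,0,0],[0,0,0.04,0,0,0],[0,0,0,0,0,0]]]}}

```text
clock: 10.25
eef_pos: [0.4822, 0.1612, 0.195]
tool_rot: [-0.009, 1.0, -0.0, -0.0]
ft_force: [-0.2, -0.3, -1.1]
grip_width: 0.0382
```

```bash
python3 -c "
from h import *
st()"
```

```text
t 10.25 pos [0.4822 0.1612 0.195 ] yaw x -178.93 tilt [-0.03 -0.01] F [-0.2 -0.3 -1.1] M [-0.01  0.03 -0.01] w 0.0382
```

Request:
{"op": "send_rows", "data": {"increments": [[[0,0,0.05,0,0,0],[0,0,0.05,0,0,0],[0,0,0.03,0,0,0],[0,0,0,0,0,0]]]}}

```text
clock: 10.75
eef_pos: [0.4823, 0.1612, 0.1886]
tool_rot: [-0.009, 1.0, -0.0, -0.0]
ft_force: [0.0, -0.5, -0.2]
grip_width: 0.0383
```

```bash
python3 -c "
from h import *
st()"
```

```text
t 10.75 pos [0.4823 0.1612 0.1886] yaw x -178.93 tilt [-0.02 -0.01] F [ 0.  -0.5 -0.2] M [-0.01  0.01  0.06] w 0.0383
```

The pin has gone about 7 mm into the socket with no force. Next I'll feel for the fin mesh, which should start near TCP z 0.184.

Request:
{"op": "send_rows", "data": {"increments": [[[0,0,0.05,0,0,0],[0,0,0.05,0,0,0],[0,0,0.05,0,0,0],[0,0,0,0,0,0]]]}}

```text
clock: 11.25
eef_pos: [0.4822, 0.1612, 0.181]
tool_rot: [-0.009, 1.0, -0.0, -0.0]
ft_force: [0.1, 0.0, -1.7]
grip_width: 0.0384
```

```bash
python3 -c "
from h import *
st()"
```

```text
t 11.25 pos [0.4822 0.1612 0.181 ] yaw x -178.93 tilt [-0.03 -0.01] F [ 0.1  0.  -1.7] M [ 0.02 -0.01 -0.03] w 0.0384
```

It's already 3 mm past the fin tops with no force, so it's meshing. Continuing down.

Request:
{"op": "send_rows", "data": {"increments": [[[0,0,0.06,0,0,0],[0,0,0.06,0,0,0],[0,0,0.06,0,0,0],[0,0,0.04,0,0,0],[0,0,0,0,0,0]]]}}

```text
clock: 11.88
eef_pos: [0.4823, 0.1613, 0.1701]
tool_rot: [-0.009, 1.0, 0.0, -0.0]
ft_force: [0.1, 0.9, -1.3]
grip_width: 0.0387
```

```bash
python3 -c "
from h import *
st()"
```

```text
t 11.88 pos [0.4823 0.1613 0.1701] yaw x -178.92 tilt [-0.02  0.  ] F [ 0.1  0.9 -1.3] M [0.1  0.03 0.02] w 0.0387
```

Request:
{"op": "send_rows", "data": {"increments": [[[0,0,0.05,0,0,0],[0,0,0.05,0,0,0],[0,0,0.03,0,0,0],[0,0,0,0,0,0],[0,0,0,0,0,0]]]}}

```text
clock: 12.5
eef_pos: [0.4823, 0.1613, 0.164]
tool_rot: [-0.009, 1.0, 0.0, 0.0]
ft_force: [-1.8, 0.4, 1.4]
grip_width: 0.038
```

```bash
python3 -c "
from h import *
st()
c=camera('scene')
save('scene8',cv2.resize(c['color'][170:242,352:448],(800,600),interpolation=cv2.INTER_CUBIC))"
```

```text
t 12.5 pos [0.4823 0.1613 0.164 ] yaw x -178.92 tilt [0.   0.01] F [-1.8  0.4  1.4] M [0.12 0.3  0.02] w 0.038
```

View pics/scene8.png

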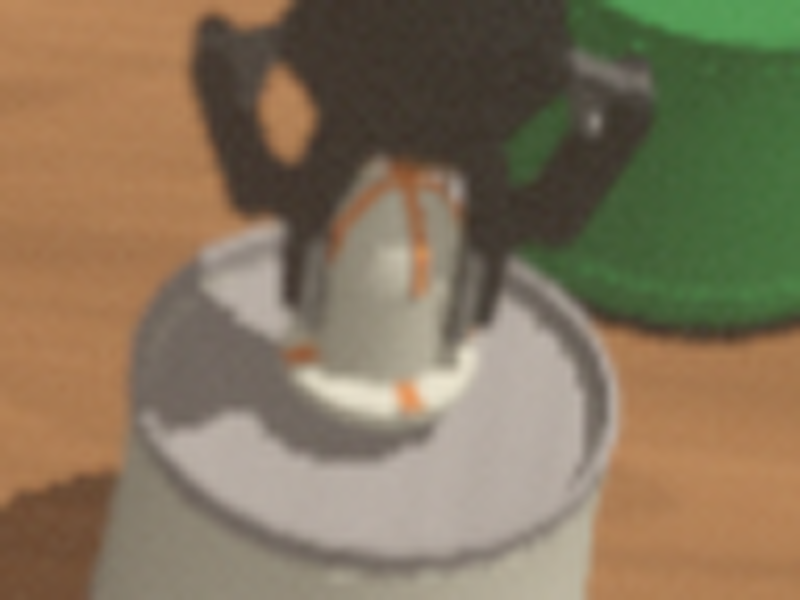

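The cone is down to seat height, with its flange around (385,385) just above the dish. Now I'll press against the spring.

Request:
{"op": "send_rows", "data": {"increments": [[[0,0,0.04,0,0,0],[0,0,0.04,0,0,0],[0,0,0.04,0,0,0],[0,0,0,0,0,0],[0,0,0,0,0,0]]]}}

```text
clock: 13.18
eef_pos: [0.4824, 0.1613, 0.1586]
tool_rot: [-0.009, 1.0, 0.0, 0.0]
ft_force: [-3.1, -0.3, 7.4]
grip_width: 0.0378
```

```bash
python3 -c "
from h import *
st()"
```

```text
t 13.18 pos [0.4824 0.1613 0.1586] yaw x -178.93 tilt [0.04 0.02] F [-3.1 -0.3  7.4] M [ 0.03  0.86 -0.03] w 0.0378
```

Request:
{"op": "send_rows", "data": {"increments": [[[0.01,0,0.03,0,0,0],[0,0,0.03,0,0,0],[0,0,0.03,0,0,0],[0,0,0,0,0,0],[0,0,0,0,0,0]]]}}

```text
clock: 13.8
eef_pos: [0.4824, 0.1614, 0.1558]
tool_rot: [-0.009, 1.0, 0.0, 0.001]
ft_force: [-6.0, -1.1, 16.2]
grip_width: 0.0384
```

```bash
python3 -c "
from h import *
st()"
```

```text
t 13.8 pos [0.4824 0.1614 0.1558] yaw x -178.93 tilt [0.17 0.04] F [-6.  -1.1 16.2] M [-0.29  1.3  -0.02] w 0.0384
```

16 N at 8.2 mm below home. I'll push a little more to confirm it's at the stop.

Request:
{"op": "send_rows", "data": {"increments": [[[0.01,0,0.03,0,0,0],[0,0,0.03,0,0,0],[0,0,0,0,0,0],[0,0,0,0,0,0]]]}}

```text
clock: 14.3
eef_pos: [0.4826, 0.1614, 0.1556]
tool_rot: [-0.009, 1.0, 0.001, 0.003]
ft_force: [-9.6, -2.2, 30.2]
grip_width: 0.0379
```

```bash
python3 -c "
from h import *
import pickle
st()
c=camera('scene');pickle.dump(dict(c),open('scene4.pkl','wb'))
save('scene9',cv2.resize(c['color'][170:242,352:448],(800,600),interpolation=cv2.INTER_CUBIC))"
cat >> dep.py <<'E'
print('---')
for z in(.130,.138):
  fitre('scene4.pkl',.482,.161,z,1)
E
python3 dep.py | sed -n '/---/,$p'
```

```text
t 14.3 pos [0.4826 0.1614 0.1556] yaw x -178.94 tilt [0.35 0.08] F [-9.6 -2.2 30.2] M [-0.72  2.23 -0.  ] w 0.0379
---
scene4.pkl 475 [0.4813 0.1598 0.1294] med|res| mm 1.03 at start 1.29
scene4.pkl 347 [0.4814 0.1598 0.1297] med|res| mm 1.0 at start 2.02
```

View pics/scene9.png

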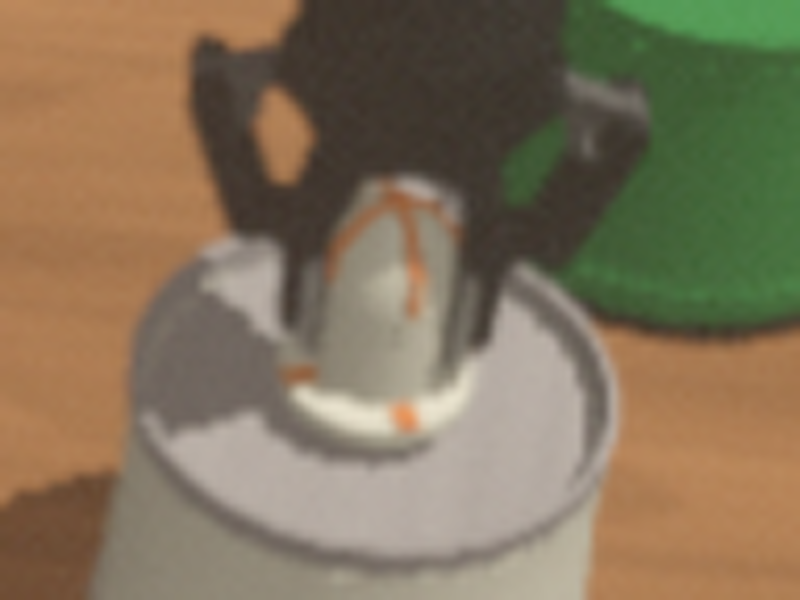

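It's a hard stop: the force doubled to 30 N while z moved only 0.2 mm. Depth puts the underside at 129.5 mm, against 130 expected. I'll ease to about 20 N and settle before handing in.

Request:
{"op": "send_rows", "data": {"increments": [[[0.01,0,-0.025,0,0,0],[0,0,0,0,0,0],[0,0,0,0,0,0],[0,0,0,0,0,0]]]}}

```text
clock: 14.85
eef_pos: [0.4825, 0.1614, 0.1557]
tool_rot: [-0.009, 1.0, 0.001, 0.003]
ft_force: [-5.7, -1.5, 24.0]
grip_width: 0.0385
```

```bash
python3 -c "
from h import *
o,R=st()
c=camera('scene');save('final',cv2.resize(c['color'],(640,400)))
st()
if o['ft_force'][2]>15 and o['eef_pos'][2]<.1565: print(job_done())"
```

```text
t 14.85 pos [0.4825 0.1614 0.1557] yaw x -178.94 tilt [0.35 0.06] F [-5.7 -1.5 24. ] M [-0.53  1.5   0.02] w 0.0385
t 14.9 pos [0.4825 0.1614 0.1557] yaw x -178.94 tilt [0.35 0.06] F [-7.2 -2.5 23.3] M [-0.52  1.54 -0.02] w 0.0383
the job is handed in; nothing more can be done
None
```

View pics/final.png

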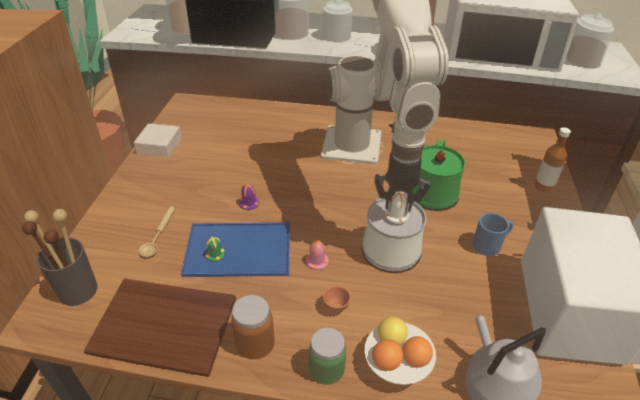

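I fitted the white cone onto the juicer, pressed it all the way down and handed the job in at 14.9 s with the gripper still holding it down. I turned the cone about 25° to match the splines, and it slid to its seat height with almost no resistance.

- **Pressed down:** the tool stopped 8.3 mm below seat height. Raising the push from 16 N to 30 N moved it only 0.2 mm further, so it is at the bottom stop. Depth data from the scene camera put the cone's underside at 129–130 mm, where 130 mm is expected. I then eased the push to about 23 N and held it there.
- **Everything else:** in the last scene picture the bystanders I could see, including the pink, purple and green look-alikes, are where they started. The glass cup is hidden behind the juicer there, so I couldn't check it.
- **Disagreements:** the two cameras differed by 2–4 mm on x positions, so I aimed between them. A side force of about 6–7 N and a 0.35° tilt remained at the end.

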